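# Load a bearing block past the spring gate of a feed track

## Robot

A 7-joint arm with a two-finger parallel gripper is mounted at the origin on the work surface. World frame = base frame: x ahead of the robot, y to its left, z up, the work surface at z = 0. Lengths are in m, angles in rad, forces in N, time in s.
With the tool pointing down it reaches from about 0.425 to 0.925 m from the base axis. Payload 6.8 kg.
Tool frame: the origin (TCP) lies at the very end of the fingers, on their centre line; the grasp point (between the pads) lies 19 mm behind it; z points along the fingers, y is the line along which they close (so a half turn about z gives the same grasp; the last joint's range is limited). The gripper opens to 88 mm and grips with 3 to 60 N. Pads are 20 mm wide; open, the fingers measure 115 mm over their backs; the gripper's body (75 mm by 178 mm) begins 61 mm behind the grasp point.
Start: joints at [-1.265, 0.477, 0.022, 1.555, -0.011, 1.109, -0.083], TCP at [0.271, 0.618, 0.185] pointing down, gripper open.
Joint ranges: [-2.96, 2.96], [-0.34, 2.1], [-1.41, 1.46], [0.24, 2.44], [-1.37, 4.51], [0.17, 1.92], [-2.96, 2.96]. Speed limits (rad/s): [2.39, 2.39, 3.14, 3.14, 3.14, 3.14, 3.14].

## Interface

Orientations are given as a 3x3 rotation matrix whose columns are the frame's x, y, z axes.
In Python, from bench import manip, cams, hand_in gives the robot as it stands.
- The arm moves only by the shell command python3 -m jog 'ROWS' [OPENING] [FORCE]. ROWS is a JSON object of lists of equal length, an entry for each row: "translation": the shift along the tool's x, y, z in m, a list of three; "delta_rot": the turn, a rotation vector about the tool's x, y, z in degrees, a list of three. In form: {"translation": [[tx, ty, tz], ...], "delta_rot": [[ax, ay, az], ...]}. A call has exactly 5 rows; each row is the pose to reach, as a shift and turn from the pose commanded when the call began, along the tool's axes at that moment; what a row does not reach only later rows make up. A row lasts 1/10 s, in which the tool goes at most 50 mm and 8.59 degrees, less where a joint would pass 70% of its speed; a pose out of reach is approached as far as the arm can. A call with a gripper value outside its range is refused whole. OPENING is the opening, from 0 (shut) to 1 (fully open), set as the call begins (- or left out, the last holds). The fingers move at their own pace and stop on an object; FORCE is the grip in N (left out, the last holds). Time passes only in rows, so rows that repeat a pose let the fingers close, or fill a call up. It gives the time, the measured TCP pose, the force, the opening and the grip force at its end, in the units of the state.
- manip.get_obs(): the state, without advancing time (a new reading comes with each control period).
- cams.get_image(name): name is "scene" or "top" or "wrist"; returns a dict with "image" (400x640x3 uint8, red, green, blue), "range_z" (400x640 float32, m along the optical axis (not along the pixel's ray), 0 where there is no reading), "mtx" (3x3 intrinsics, pixels), "k1" (the pictures are not rectified: a ray, as slopes to the right and down, at radius r is drawn at 1 + k1 r^2 times it, then the intrinsics apply), "extrinsics" (4x4, takes a point from camera to world coordinates). Camera axes: x right, y up, looking along -z (the intrinsics and any distortion apply to the point x, -y, -z); pixel columns grow to the right and rows downward; lengths in m; the calibration is good to about 2 mm. A picture is of the moment at which its call begins.
- hand_in(): hands the job in; it is judged then, once.
The state is a dict: "clock": time; "joints": joint angles; "qvel": joint speeds; "tau": joint torques, N m; "tcp_pos": TCP position; "eef_rot": TCP orientation; "wrist_force": force on the tool from outside, world axes, zero at the start; "ft_torque": the same for the moment, N m; "width": opening from 0.0 (shut) to 1.0 (fully open); "grip_force": force on a finger pad.
Only numpy, scipy, OpenCV 4.12 (cv2) and the standard library are available. Lean on these libraries where they do the work, as an engineer would, in place of code of your own. Each camera call takes 0.05 s, during which the arm holds its last target. There are 200 camera calls.

## Task

Put the aluminium bearing block flat into the open near end of the feed track, then push it along the track, through the one-way spring gate and against the spring plunger, until the gate snaps back across the track behind it; then ease off so that the gate alone holds the block against the plunger. Push gently: never drive the plunger in by more than about 17 mm. Do not disturb the jar, the mug or the wrench.

Things in the scene. Friction and masses are not known exactly. Their poses are not given: they have to be found in the camera images.
- block: Aluminium block 56 mm long (its x) x 66 wide (y) x 44 high, a flat bearing disc in its top; 0.36 to 0.59 kg. Origin: centre of its underside, z up. Loose on the bench right of the track. Goes in with its 56 mm along the track, either way round; grip it across the 56 mm, fingers before and behind it. Friction on the lane 0.5 to 0.7.
- track: Steel feed track, fixed. Origin: centre line of the lane, at bench height; x along the lane away from the robot (push direction), y left, z up. Base x = -170 to 190 mm, lane floor at z = 6 mm. Near end is an open bay, walls' inner faces y = +-39, tops z = 30 mm. In it a cassette (lane, gate, plunger) is clamped elsewhere each time: its zero point is at x = c, c = 0 to 30 mm, not measured.
- bay (a point): Middle of the open loading bay: on the lane floor and centre line, at track x = -92 mm. A block set down centred here lies wholly in the bay, before the gate. Beyond, from x = c-60 to c-30 mm, the cassette's side walls (tops z = 36 mm) taper the lane from 77 to 71 mm wide, and it stays so.
- lane_end (a point): Far end of the lane floor, on the centre line, at track x = 190 mm. The plunger housing (46 mm high) stands before it. Two straps cross over the lane at x = c+74 and c+100 mm, 10 mm wide, z = 55 to 59 mm, clear of the block: it cannot be put in from above.
- gate (a joint): Gate: dark steel flap 44 mm long, z = 8 to 42 mm, hinged upright on the left wall at x = c. 0 = shut: slants inward and away from the robot, tip at x = c+36, y = +15 mm; y < +13 mm stays free for a pusher. The block folds it to 0.4-0.55 rad (3 to 8 N). It snaps back to 0 once the block's rear face passes x = c+44 mm. A stop bars it from swinging past 0 toward the robot; it then holds the block.
- plunger (a joint): Travel of the sprung plunger, m. 0 = out, black face (44 x 34 mm, centred z = 27 mm) at x = c+89 mm; grows in +x. Pushes back 3 N + 0.8 N per mm. In by 11 mm (12 N, plus 0 to 5 N of block friction) when the gate snaps shut; then, let go, it drives the block back 8 mm onto the gate's tip and stays about 3 mm in. Keep under 17 mm; over 19 mm it is overloaded.
- jar: Glass jar with a steel lid, 66 mm across, 85 mm high, standing right of the track's far end. Origin: centre of its underside. Leave alone.
- mug: Blue mug, 80 mm across, 90 mm high, standing left of the track. Origin: centre of its underside. Leave alone.
- wrench: Steel wrench, 180 mm long, lying left of the track's far end. Origin: on the bench under it. Leave alone.
Mind the look-alikes: they are no part of the job. What is shaped like the block but orange is not meant.

How it is judged:
On the way, in this order (a step that is already met when the one before it is completed fails the run):
1. the block lies flat in the loading bay of the track, before the gate, with the gate shut (x of block in the frame of track between -0.14 and -0.02 m and y of block in the frame of track between -0.012 and 0.012 m and z of block in the frame of track below 0.01 m and angle between the x axis of block and the x axis of track, either way round below 0.3 rad and value of joint gate below 0.1 rad), for 0.2 s.
2. the block, sliding on the lane floor, folds the gate open (value of joint gate above 0.25 rad and z of block in the frame of track below 0.012 m and contact force between block and track above 0.5 N and x of block in the frame of track above -0.02 m), for 0.1 s.
At the end, for the whole second after the job is handed in: The gate is shut (under 0.1 rad) behind the block, the block lies flat on the lane beyond the gate (tilt under 0.1 rad, underside within 4 mm of the lane floor), at rest and let go, and is held against the plunger, which stays pushed in by 1 to 12 mm (value of joint gate below 0.1 rad and value of joint plunger between 0.001 and 0.012 m and x of block in the frame of track above 0.05 m and z of block in the frame of track below 0.01 m and angle between block's own z axis and vertical below 0.1 rad and linear speed of block below 0.01 m/s); the robot touches nothing.
It fails at once if the plunger is overloaded: pushed in more than 19 mm (value of joint plunger above 0.019 m).
It fails at once if the jar is moved more than 20 mm (distance of jar from where it was at the start of the episode above 0.02 m).
It fails at once if the mug is moved more than 20 mm (distance of mug from where it was at the start of the episode above 0.02 m).
It fails at once if the wrench is moved more than 20 mm (distance of wrench from where it was at the start of the episode above 0.02 m).
It also fails if it takes over 70 s, if anything falls off the work surface, if the arm or the gripper's body presses on something with over 40 N, if the wrist force passes 120 N, or if a joint passes its speed limit or range.

## Working session

There is one attempt and no reset: what is moved stays moved. The work goes in short steps, Python scripts to look and compute and a shell command to move; the robot and the scene stay as the last step left them, time stands still between calls to the robot, and variables do not carry over. Pictures are saved under pics/ and viewed, at most 10 in all, crops included, and the job is handed in when it is done.

```bash
mkdir -p pics; ls; cat > h.py <<'E'
import numpy as np, cv2
from bench import manip, cams
def look(n):
    d=cams.get_image(n); return d
def save(d,f,crop=None,s=1):
    im=d["image"][:,:,::-1]
    if crop: im=im[crop[1]:crop[3],crop[0]:crop[2]]
    cv2.imwrite("pics/"+f,cv2.resize(im,None,fx=s,fy=s,interpolation=cv2.INTER_CUBIC))
def ray(d,u,v):
    K=d["mtx"];k=d["k1"]
    p=np.array([(u-K[0,2])/K[0,0],(v-K[1,2])/K[1,1]]);q=p.copy()
    for _ in range(20): q=p/(1+k*(q@q))
    E=np.array(d["extrinsics"]); return E[:3,3],E[:3,:3]@np.array([q[0],-q[1],-1.])
def onz(d,u,v,z):
    o,r=ray(d,u,v); return o+r*(z-o[2])/r[2]
def pt(d,u,v):
    o,r=ray(d,u,v); return o+r*d["range_z"][int(round(v)),int(round(u))]
def cloud(d):
    return np.array([[pt(d,u,v) for u in range(640)] for v in range(400)])
E
python3 - <<'E'
from h import *
import pickle
np.set_printoptions(precision=4,suppress=True)
for n in("top","scene"):
    d=look(n); save(d,n+"0.png"); pickle.dump(d,open(n+".pkl","wb")); print(n,d["mtx"],d["k1"],d["extrinsics"],(d["range_z"]>0).mean())
o=manip.get_obs();print(o)
E
```

```text
pics
top [[385.6681   0.     322.5795]
 [  0.     385.6681 192.4327]
 [  0.       0.       1.    ]] 0.004897822048410336 [[ 0.005   0.9838 -0.1792  0.4127]
 [-0.9999  0.0068  0.0099 -0.0051]
 [ 0.011   0.1792  0.9838  1.2048]
 [ 0.      0.      0.      1.    ]] 0.99576953125
scene [[461.6014   0.     326.3181]
 [  0.     461.6014 207.0225]
 [  0.       0.       1.    ]] -0.12883227980645315 [[ 0.5455 -0.4889  0.6808  1.4077]
 [ 0.8381  0.3114 -0.4479 -0.5238]
 [ 0.007   0.8149  0.5796  0.7171]
 [ 0.      0.      0.      1.    ]] 0.9813125
{'clock': 0.1, 'joints': array([-1.2651,  0.4777,  0.0223,  1.5563, -0.0115,  1.1092, -0.0831]), 'qvel': array([-0.0017, -0.0029,  0.0003, -0.003 ,  0.0001, -0.0016,  0.0001]), 'tau': array([  0.0041, -58.4097,   1.5399, -27.3315,  -0.0542,   0.0131,
         0.    ]), 'tcp_pos': array([0.2712, 0.6175, 0.1845]), 'eef_rot': array([[-0.9156,  0.4021, -0.0006],
       [ 0.4021,  0.9156, -0.0015],
       [-0.0001, -0.0016, -1.    ]]), 'wrist_force': array([ 0.4747,  0.3222, -1.0252]), 'ft_torque': array([ 0.017 , -0.0244,  0.0165]), 'grip_force': 0.0, 'width': 1.0020237911837102}
```

View pics/top0.png

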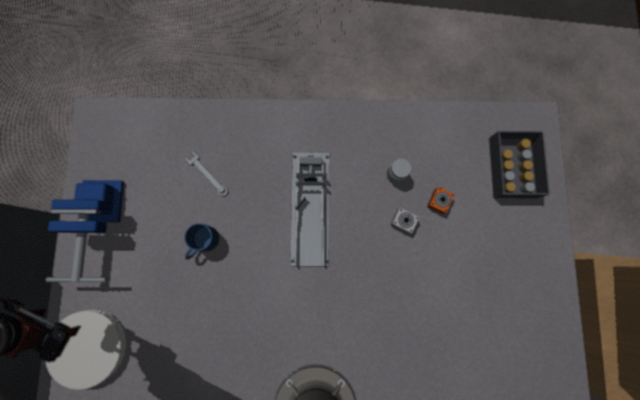

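View pics/scene0.png

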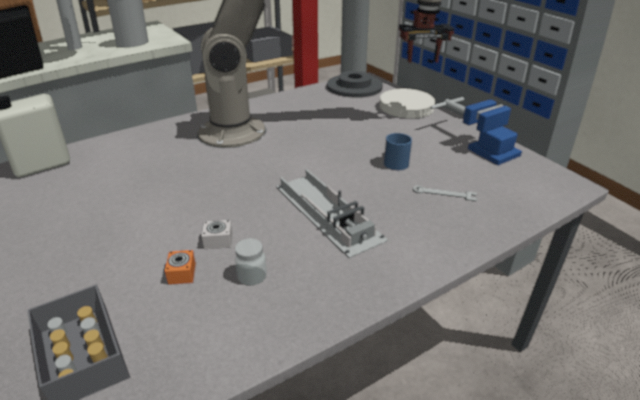

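The top view shows two block-shaped things: a silver one at (405,221) and an orange one at (441,199). The silver one fits the aluminium block. The track spans (291..329, 153..266), the jar is at (400,170), the mug at (201,239) and the wrench at (208,175). Next I'll measure and make the confirming crop.

```bash
python3 - <<'E'
from h import *
import pickle
np.set_printoptions(precision=4,suppress=True)
d=pickle.load(open("top.pkl","rb")); C=cloud(d)
im=d["image"][:,:,::-1]
save(d,"crop1.png",(280,140,470,280),4)
# block: points with height near .044
w=C[200:242,385:425]; m=(w[...,2]>.03)&(w[...,2]<.06)
P=w[m]; print("block top",len(P),P[:,2].mean(),cv2.minAreaRect((P[:,:2]*1000).astype(np.float32)))
w=C[145:272,285:335]; m=(w[...,2]>.02)
P=w[m]; print("track",len(P),cv2.minAreaRect((P[:,:2]*1000).astype(np.float32)))
for r in range(160,270,6): print(r,[int(1000*z) for z in C[r,286:334:2,2]])
g=cv2.cvtColor(im,cv2.COLOR_BGR2HSV)
for (u,v) in((291,266),(327,266),(293,153),(330,153)): print(onz(d,u,v,0.006))
s=pickle.load(open("scene.pkl","rb"));S=cloud(s)
m=(S[...,2]>.037)&(S[...,2]<.055); m[:, :195]=0;m[:,235:]=0;m[:215]=0;m[252:]=0
print("scene block",S[m].mean(0),cv2.minAreaRect((S[m][:,:2]*1000).astype(np.float32)))
for n,(u,v) in dict(jar=(400,165),mug=(201,232)).items(): print(n,pt(d,u,v))
E
```

```text
block top 414 0.04391301240700156 ((541.3726806640625, -267.6802062988281), (65.62870025634766, 55.83824920654297), 63.28157424926758)
track 940 ((576.337158203125, 22.8272705078125), (88.01490783691406, 341.5886535644531), 89.94496154785156)
160 [0, -2, 5, -1, 9, 2, 37, 41, 46, 49, 46, 44, 46, 46, 45, 46, 47, 44, 36, 6, 4, 2, -3, -2]
166 [-2, 0, 2, 0, 4, 0, 33, 5, 10, 8, 14, 10, 29, 26, 6, 20, 14, 11, 36, 3, 5, 10, 0, -3]
172 [0, -2, 3, 5, 8, 31, 41, 5, 8, 7, 7, 6, 35, 6, 5, 6, 9, 5, 32, 30, 5, 5, -1, 0]
178 [-3, 1, 4, 9, 3, 29, 38, 5, 9, 43, 44, 44, 42, 47, 45, 47, 3, 3, 37, 27, 7, 5, 0, -1]
184 [-2, 5, 0, 9, 5, 62, 58, 60, 59, 56, 57, 58, 58, 56, 53, 61, 56, 58, 57, 31, 3, 5, 0, -5]
190 [5, -3, 2, 5, 4, 27, 29, 3, 6, 1, 10, 7, 2, 7, 5, 3, 5, 6, 35, 7, 6, 8, 0, -1]
196 [-4, -1, -2, 0, 5, 32, 8, 6, 7, 44, 6, 4, 5, 9, 5, 5, 1, 3, 35, 7, 1, 7, 3, 0]
202 [-1, 0, 1, 6, 4, 30, 3, 39, 18, 7, 9, 3, 1, 7, 8, 6, 4, 3, 34, 9, 4, 8, 0, 0]
208 [-1, -3, -2, 5, 7, 45, 12, 4, 7, 8, 4, 9, 6, 3, 3, 2, 7, 7, 34, 4, 7, 4, 1, -3]
214 [2, 0, 0, 6, 5, 29, 25, 6, 6, 6, 4, 8, 4, 11, 8, 7, 7, 7, 38, 7, 2, 5
[... 338 characters left out ...]
0, -1, 9, 5, 32, 4, 6, 10, 7, 6, 3, 5, 5, 9, 5, 7, 9, 6, 7, 9, 5, 3, -1]
250 [0, 1, 5, 7, 3, 34, 7, 4, 5, 4, 5, 4, 7, 8, 2, 6, 8, 4, 20, 1, 9, 2, -2, 1]
256 [3, 0, -2, 6, 4, 24, 3, 5, 6, 9, 5, 10, 8, 6, 7, 6, 1, 5, 31, 9, 6, 8, -1, -4]
262 [-1, -2, 0, 12, 5, 27, 4, 10, 2, 10, 7, 7, 8, 7, 4, 6, 8, 5, 23, 5, 10, 3, 2, -6]
268 [-2, 0, 1, 0, 0, 0, 2, 0, -2, -2, 1, 5, -1, -1, 0, -2, 0, 0, 1, 2, 1, -1, 0, 0]
[0.4024 0.0781 0.006 ]
[ 0.4029 -0.0318  0.006 ]
[0.7594 0.0786 0.006 ]
[ 0.7604 -0.0404  0.006 ]
scene block [ 0.5477 -0.272   0.0435] ((543.5822143554688, -270.6139831542969), (65.08109283447266, 59.62434768676758), 62.965614318847656)
jar [ 0.7028 -0.2486  0.0817]
mug [0.5041 0.3569 0.0093]
```

View pics/crop1.png

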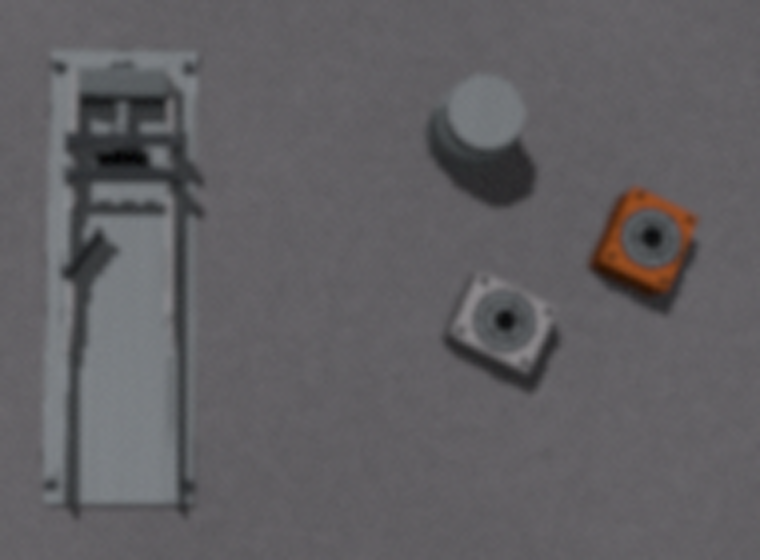

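The crop confirms it: the aluminium block is at crop (505,320), i.e. top (406,220), grey with a bearing disc. The orange one at crop (645,240) is the look-alike. The block's centre measures (.541,-.268), height 44 mm and sides 66x56, which agrees with the sizes given. I'll set out.

```bash
cat > to.py <<'E'
import sys,numpy as np
from bench import manip
# to.py x y z yaw_deg_of_tool_y : needed shift in tool axes and turn
o=manip.get_obs();R=o["eef_rot"];x,y,z,a=map(float,sys.argv[1:5])
d=R.T@(np.array([x,y,z])-o["tcp_pos"]); c=np.degrees(np.arctan2(R[1,1],R[0,1]))
print("tcp",o["tcp_pos"].round(4),"yaw",c.round(2),"zaxis",R[:,2].round(4),"F",o["wrist_force"].round(1),"t",o["clock"],"w",round(o["width"],3))
print("shift",d.round(4),"turn z",round(-((a-c+180)%360-180),2))
E
python3 -m jog '{"translation":[[-0.034,-0.02,-0.003],[-0.068,-0.04,-0.006],[-0.102,-0.06,-0.009],[-0.136,-0.08,-0.012],[-0.169,-0.1,-0.015]],"delta_rot":[[0,0,3.5],[0,0,7],[0,0,10.5],[0,0,14],[0,0,17.5]]}' 1; python3 to.py .53 .2 .21 20
```

```text
clock: 0.6
tcp_pos: [0.3867, 0.4568, 0.2001]
eef_rot: [[-0.75, 0.661, -0.0], [0.661, 0.75, -0.001], [-0.0, -0.001, -1.0]]
wrist_force: [0.0, -0.9, 0.8]
width: 1.001
grip_force: 0.0
tcp [0.3867 0.4568 0.2001] yaw 48.63 zaxis [-3.e-04 -6.e-04 -1.e+00] F [ 0.  -0.9  0.8] t 0.6 w 1.001
shift [-0.2773 -0.098  -0.0098] turn z 28.63
```

```bash
python3 -m jog '{"translation":[[-0.046,-0.016,-0.002],[-0.092,-0.032,-0.004],[-0.138,-0.049,-0.006],[-0.185,-0.065,-0.008],[-0.231,-0.082,-0.01]],"delta_rot":[[0,0,5],[0,0,10],[0,0,15],[0,0,20],[0,0,25]]}' >/dev/null; python3 to.py .55 .0 .21 0
```

```text
tcp [0.5062 0.2427 0.2103] yaw 23.59 zaxis [-3.e-04 -0.e+00 -1.e+00] F [0.3 0.7 0.4] t 1.1 w 1.001
shift [-0.2399 -0.057   0.0003] turn z 23.59
```

```bash
python3 -m jog '{"translation":[[-0.048,-0.011,-0.01],[-0.096,-0.022,-0.02],[-0.144,-0.034,-0.03],[-0.192,-0.045,-0.04],[-0.238,-0.056,-0.05]],"delta_rot":[[0,0,4.7],[0,0,9.4],[0,0,14.1],[0,0,18.8],[0,0,23.6]]}' >/dev/null; python3 - <<'E'
from h import *
import pickle
np.set_printoptions(precision=4,suppress=True)
d=look("wrist");save(d,"w1.png");pickle.dump(d,open("w1.pkl","wb"));print(d["extrinsics"],d["mtx"],d["k1"])
E
python3 to.py .541 -.268 .2 -26.7
```

```text
[[ 1.     -0.0001  0.0005  0.5493]
 [-0.      0.9651  0.262   0.0732]
 [-0.0005 -0.262   0.9651  0.4603]
 [ 0.      0.      0.      1.    ]] [[302.2771   0.     318.3109]
 [  0.     302.2771 200.8134]
 [  0.       0.       1.    ]] -0.05693411032243948
tcp [ 0.5518 -0.0078  0.2628] yaw -0.86 zaxis [ 0.0037 -0.0038 -1.    ] F [ 1.2 -6.4  1.8] t 1.65 w 1.004
shift [-0.2601 -0.0071  0.0638] turn z 25.84
```

View pics/w1.png

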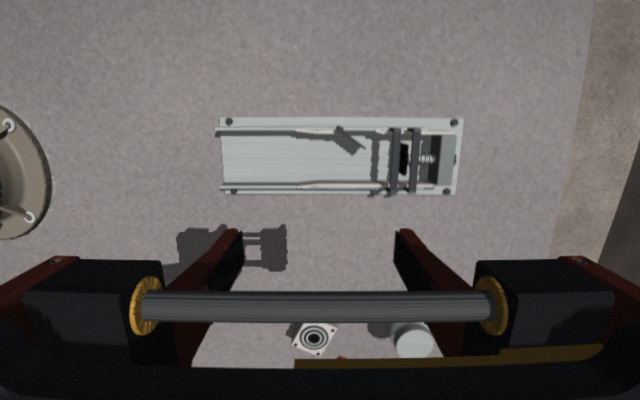

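The wrist view shows the whole track: base corners near (220,118), (221,193), (463,119) and (456,194), straps at u≈394 and 414, the gate at (348,139), and the block at (314,337).

```bash
python3 - <<'E'
from h import *
import pickle
np.set_printoptions(precision=4,suppress=True)
d=look("wrist");save(d,"w2.png",(210,110,470,200),3);pickle.dump(d,open("w2.pkl","wb"));print(d["extrinsics"][:3,3],manip.get_obs()["tcp_pos"])
C=cloud(d)
for v in (150,158,166,172): print(v,[(u,int(1000*C[v,u,2]),round(C[v,u,0],3)) for u in range(384,460,3)])
for u in (240,260,280,300,330,370): # wall heights across lane
    print(u,[(v,int(1000*C[v,u,2]),int(1000*C[v,u,1])) for v in range(116,198,2) if C[v,u,2]>.02])
m=(C[...,2]>.05)&(C[...,2]<.065)&(np.arange(640)[None]>380)&(np.arange(640)[None]<430)&(np.arange(400)[:,None]<200)&(np.arange(400)[:,None]>110)
P=C[m];k=P[:,0]<np.median(P[:,0]);print("straps",len(P),[cv2.minAreaRect((P[q][:,:2]*1000).astype(np.float32)) for q in(k,~k)],P[k].mean(0),P[~k].mean(0))
E
```

```text
[0.5512 0.0639 0.4622] [ 0.5514 -0.0041  0.262 ]
150 [(384, 7, np.float64(0.651)), (387, 6, np.float64(0.655)), (390, 61, np.float64(0.647)), (393, 57, np.float64(0.652)), (396, 59, np.float64(0.655)), (399, 34, np.float64(0.666)), (402, 43, np.float64(0.668)), (405, 36, np.float64(0.674)), (408, 57, np.float64(0.672)), (411, 59, np.float64(0.676)), (414, 58, np.float64(0.68)), (417, 33, np.float64(0.692)), (420, 33, np.float64(0.696)), (423, 37, np.float64(0.699)), (426, 34, np.float64(0.705)), (429, 31, np.float64(0.71)), (432, 31, np.float64(0.714)), (435, 38, np.float64(0.716)), (438, 46, np.float64(0.717)), (441, 47, np.float64(0.721)), (444, 45, np.float64(0.726)), (447, 46, np.float64(0.73)), (450, 45, np.float64(0.734)), (453, 36, np.float64(0.743)), (456, 7, np.float64(0.761)), (459, 0, np.float64(0.769))]
158 [(384, 5, np.float64(0.651)), (387, 7, np.float64(0.656)), (390, 60, np.float64(0.648)), (393, 59, np.float64(0.652)), (396, 22, np.float64(0.666)), (399, 36, np.float64(0.666)), (402, 44, np.float64(0.668)), (405, 5, np.float64(0.684)), (408, 59, np.float64(0.672)), (
[... 2144 characters left out ...]
30, 62), (122, 29, 59), (176, 20, -18), (178, 30, -19), (180, 30, -22)]
280 [(120, 30, 61), (122, 29, 59), (176, 23, -18), (178, 30, -19), (180, 29, -22)]
300 [(120, 31, 61), (122, 37, 58), (176, 30, -17), (178, 35, -19)]
330 [(118, 30, 63), (120, 30, 60), (122, 37, 58), (124, 37, 55), (174, 32, -14), (176, 37, -16), (178, 29, -21)]
370 [(118, 30, 62), (120, 31, 60), (172, 21, -14), (174, 35, -15), (176, 36, -17), (178, 29, -22)]
straps 1082 [((658.6024169921875, 20.053171157836914), (26.61579132080078, 85.14295196533203), 0.21965505182743073), ((677.355224609375, 20.475183486938477), (10.879467010498047, 86.40769958496094), 0.04385160282254219)] [0.6516 0.0213 0.059 ] [0.6768 0.0226 0.0591]
```

View pics/w2.png

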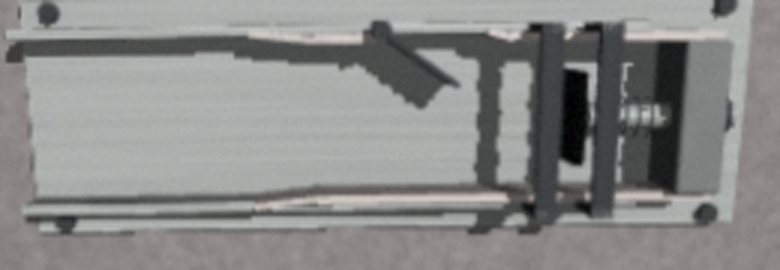

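```bash
python3 -m jog '{"translation":[[-0.048,0,0.01],[-0.096,0,0.02],[-0.144,-0.002,0.03],[-0.192,-0.004,0.04],[-0.24,-0.006,0.05]],"delta_rot":[[0,0,5],[0,0,10],[0,0,15],[0,0,20],[0,0,25.8]]}' >/dev/null;  python3 to.py .541 -.268 .15 -26.7
```

```text
tcp [ 0.545  -0.2367  0.2097] yaw -25.75 zaxis [-2.e-04  5.e-04 -1.e+00] F [ 1.   0.  -0.1] t 2.2 w 1.001
shift [-0.0299  0.01    0.0596] turn z 0.95
```

```bash
python3 -m jog '{"translation":[[-0.015,0.005,0.03],[-0.03,0.01,0.06],[-0.03,0.01,0.09],[-0.03,0.01,0.09],[-0.03,0.01,0.09]],"delta_rot":[[0,0,0.5],[0,0,1],[0,0,1],[0,0,1],[0,0,1]]}' >/dev/null;  python3 to.py .541 -.268 .012 -26.7; python3 - <<'E'
from h import *
d=look("wrist");save(d,"w3.png");C=cloud(d)
m=(C[...,2]>.036)&(C[...,2]<.052)&(np.hypot(C[...,0]-.541,C[...,1]+.268)<.06)
P=C[m];print(len(P),P.mean(0),cv2.minAreaRect((P[:,:2]*1000).astype(np.float32)))
E
```

```text
tcp [ 0.5413 -0.2665  0.1203] yaw -26.57 zaxis [-1.2e-03  5.0e-04 -1.0e+00] F [ 0.9 -0.2  0.7] t 2.7 w 0.998
shift [-0.0015  0.0006  0.1083] turn z 0.13
3960 [ 0.54301932 -0.26851341  0.04476676] ((542.3436279296875, -270.06756591796875), (65.13502502441406, 56.13648223876953), 63.629180908203125)
```

View pics/w3.png

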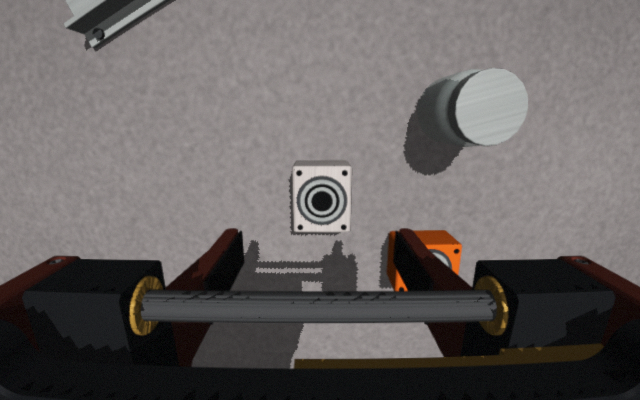

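The block is square between the finger lines at pixel (322,198), and the orange one lies clear outside the right finger. I'll descend and grip.

```bash
python3 -m jog '{"translation":[[-0.002,0.002,0.025],[-0.002,0.002,0.05],[-0.002,0.002,0.075],[-0.002,0.002,0.098],[-0.002,0.002,0.108]],"delta_rot":[[0,0,0],[0,0,0],[0,0,0],[0,0,0],[0,0,0]]}' ; python3 -m jog '{"translation":[[0,0,0],[0,0,0],[0,0,0],[0,0,0],[0,0,0]],"delta_rot":[[0,0,0],[0,0,0],[0,0,0],[0,0,0],[0,0,0]]}' 0 25; python3 -m jog '{"translation":[[0,0,0],[0,0,0],[0,0,0],[0,0,0],[0,0,0]],"delta_rot":[[0,0,0],[0,0,0],[0,0,0],[0,0,0],[0,0,0]]}'
```

```text
clock: 3.25
tcp_pos: [0.5429, -0.2689, 0.0122]
eef_rot: [[0.447, 0.895, 0.0], [0.895, -0.447, 0.0], [0.001, 0.0, -1.0]]
wrist_force: [-0.4, 0.4, -0.4]
width: 0.999
grip_force: 0.0
clock: 3.75
tcp_pos: [0.5427, -0.2699, 0.0131]
eef_rot: [[0.448, 0.894, 0.001], [0.894, -0.448, -0.0], [0.0, 0.001, -1.0]]
wrist_force: [0.1, 0.2, 0.1]
width: 0.585
grip_force: 0.0
clock: 4.25
tcp_pos: [0.5421, -0.2698, 0.0123]
eef_rot: [[0.448, 0.894, -0.0], [0.894, -0.448, 0.0], [-0.0, -0.0, -1.0]]
wrist_force: [0.5, 0.2, 0.1]
width: 0.131
grip_force: 0.0
```

```bash
python3 - <<'E'
from h import *
d=look("wrist");save(d,"w4.png");C=cloud(d)
o=manip.get_obs();print(o["tcp_pos"],o["width"],o["grip_force"],d["extrinsics"][:3,3])
m=(C[...,2]>.036)&(C[...,2]<.052)&(np.hypot(C[...,0]-.541,C[...,1]+.268)<.1)
P=C[m];print(len(P),P.mean(0),cv2.minAreaRect((P[:,:2]*1000).astype(np.float32)))
E
```

```text
[ 0.54214721 -0.26976632  0.01229066] 0.08571326843706373 0.0 [ 0.573261   -0.20640415  0.21193873]
6326 [ 0.54737589 -0.25984114  0.04467306] ((542.0311889648438, -270.2801818847656), (65.88268280029297, 56.39715576171875), 63.5417594909668)
```

View pics/w4.png

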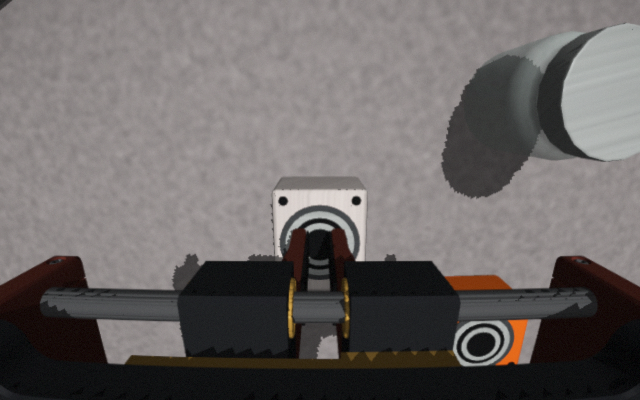

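The fingers have closed over or beside the block without touching it: the tips are at (300..345,232), overlapping the disc in the picture. I'll check the depth of the fingertips, and use the other cameras to see where the hand really is.

```bash
python3 - <<'E'
from h import *
np.set_printoptions(precision=3,suppress=True)
d=look("wrist")
for u in (300,340,322):
  for v in (215,225,235,245,255,262): print((u,v),pt(d,u,v),d["range_z"][v,u].round(3),end=" ")
  print()
s=look("scene");t=look("top")
a=s["image"][150:300,140:340,::-1];b=t["image"][170:270,340:470,::-1]
cv2.imwrite("pics/st.png",np.hstack([cv2.resize(a,(400,300)),cv2.resize(b,(390,300))]))
S=cloud(s);m=(S[...,2]>.037)&(S[...,2]<.055); m[:, :195]=0;m[:,235:]=0;m[:215]=0;m[252:]=0
print("scene block",S[m].mean(0),m.sum())
E
```

```text
(300, 215) [ 0.54  -0.25   0.045] 0.175 (300, 225) [ 0.537 -0.255  0.046] 0.176 (300, 235) [ 0.538 -0.256  0.061] 0.161 (300, 245) [ 0.538 -0.256  0.074] 0.149 (300, 255) [ 0.539 -0.256  0.086] 0.137 (300, 262) [ 0.551 -0.239  0.134] 0.086 
(340, 215) [ 0.56  -0.26   0.045] 0.176 (340, 225) [ 0.558 -0.266  0.044] 0.178 (340, 235) [ 0.557 -0.265  0.061] 0.161 (340, 245) [ 0.556 -0.265  0.075] 0.148 (340, 255) [ 0.555 -0.265  0.085] 0.138 (340, 262) [ 0.562 -0.243  0.136] 0.083 
(322, 215) [ 0.551 -0.255  0.046] 0.175 (322, 225) [ 0.549 -0.26   0.047] 0.174 (322, 235) [ 0.546 -0.266  0.048] 0.175 (322, 245) [ 0.543 -0.272  0.047] 0.178 (322, 255) [ 0.54  -0.277  0.047] 0.179 (322, 262) [ 0.538 -0.282  0.046] 0.182 
scene block [ 0.551 -0.273  0.044] 383
```

View pics/st.png

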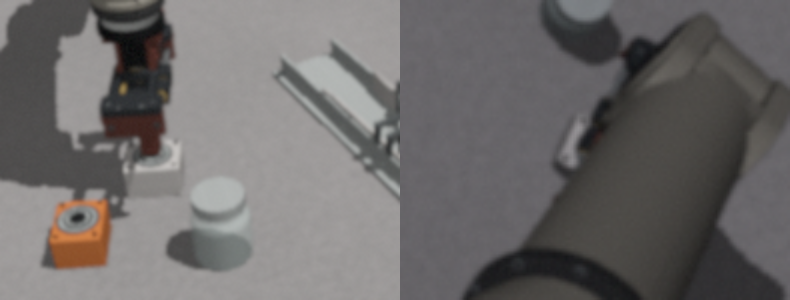

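The scene view shows the fingertips standing just above the block's top, although the reported TCP height is 12 mm. So the real fingertips are about 40 mm higher than `tcp_pos` says, while sideways it agrees. I'll measure that offset.

```bash
python3 - <<'E'
from h import *
np.set_printoptions(precision=3,suppress=True)
d=look("wrist")
for u in (296,299,302,337,340,343):
  print(u,[(v,pt(d,u,v)[2].round(3)) for v in range(226,240)])
o=manip.get_obs();print(o["tcp_pos"],o["joints"],o["wrist_force"])
E
```

```text
296 [(226, np.float64(0.046)), (227, np.float64(0.046)), (228, np.float64(0.046)), (229, np.float64(0.046)), (230, np.float64(0.045)), (231, np.float64(0.046)), (232, np.float64(0.046)), (233, np.float64(0.045)), (234, np.float64(0.045)), (235, np.float64(0.047)), (236, np.float64(0.046)), (237, np.float64(0.046)), (238, np.float64(0.046)), (239, np.float64(0.046))]
299 [(226, np.float64(0.046)), (227, np.float64(0.046)), (228, np.float64(0.047)), (229, np.float64(0.046)), (230, np.float64(0.045)), (231, np.float64(0.046)), (232, np.float64(0.046)), (233, np.float64(0.045)), (234, np.float64(0.045)), (235, np.float64(0.048)), (236, np.float64(0.047)), (237, np.float64(0.047)), (238, np.float64(0.046)), (239, np.float64(0.046))]
302 [(226, np.float64(0.047)), (227, np.float64(0.046)), (228, np.float64(0.045)), (229, np.float64(0.046)), (230, np.float64(0.046)), (231, np.float64(0.047)), (232, np.float64(0.056)), (233, np.float64(0.057)), (234, np.float64(0.06)), (235, np.float64(0.061)), (236, np.float64(0.063)), (237, np.float64(0.065)), (238, np.float64(0.065)), (239, np.float64(0.0
[... 509 characters left out ...]
 (231, np.float64(0.046)), (232, np.float64(0.046)), (233, np.float64(0.045)), (234, np.float64(0.046)), (235, np.float64(0.046)), (236, np.float64(0.046)), (237, np.float64(0.047)), (238, np.float64(0.047)), (239, np.float64(0.047))]
343 [(226, np.float64(0.045)), (227, np.float64(0.046)), (228, np.float64(0.045)), (229, np.float64(0.046)), (230, np.float64(0.047)), (231, np.float64(0.046)), (232, np.float64(0.046)), (233, np.float64(0.046)), (234, np.float64(0.047)), (235, np.float64(0.046)), (236, np.float64(0.046)), (237, np.float64(0.045)), (238, np.float64(0.045)), (239, np.float64(0.047))]
[ 0.542 -0.27   0.012] [-0.033  0.637  0.536  1.884 -0.464  0.746  0.301] [ 0.3   -0.184  0.863]
```

Tips at z≈.054 while the report says .012, so the offset is about 42 mm along the tool. I'll open, then go down in two checked steps to a real tip height of about 14 mm.

```bash
Z='[0,0,0]'; python3 -m jog '{"translation":[[0,0,-0.01],[0,0,-0.02],[0,0,-0.02],[0,0,-0.02],[0,0,-0.02]],"delta_rot":[[0,0,0],[0,0,0],[0,0,0],[0,0,0],[0,0,0]]}' 1 25 >/dev/null; python3 -m jog '{"translation":[[0,0,0],[0,0,0],[0,0,0],[0,0,0],[0,0,0]],"delta_rot":[[0,0,0],[0,0,0],[0,0,0],[0,0,0],[0,0,0]]}' >/dev/null; python3 -m jog '{"translation":[[0,0,0],[0,0,0],[0,0,0],[0,0,0],[0,0,0]],"delta_rot":[[0,0,0],[0,0,0],[0,0,0],[0,0,0],[0,0,0]]}' ; python3 -m jog '{"translation":[[0,0,0.01],[0,0,0.02],[0,0,0.03],[0,0,0.036],[0,0,0.036]],"delta_rot":[[0,0,0],[0,0,0],[0,0,0],[0,0,0],[0,0,0]]}'
```

```text
clock: 6.0
tcp_pos: [0.5422, -0.2698, 0.0324]
eef_rot: [[0.448, 0.894, 0.0], [0.894, -0.448, 0.0], [0.0, 0.0, -1.0]]
wrist_force: [1.3, -0.0, 0.4]
width: 1.003
grip_force: 0.0
clock: 6.5
tcp_pos: [0.5412, -0.2695, -0.0051]
eef_rot: [[0.448, 0.894, -0.002], [0.894, -0.448, 0.001], [-0.0, -0.002, -1.0]]
wrist_force: [0.2, 0.7, 0.5]
width: 1.003
grip_force: 0.0
```

```bash
python3 -m jog '{"translation":[[0,0,0.006],[0,0,0.012],[0,0,0.017],[0,0,0.022],[0,0,0.022]],"delta_rot":[[0,0,0],[0,0,0],[0,0,0],[0,0,0],[0,0,0]]}'; python3 -m jog '{"translation":[[0,0,0],[0,0,0],[0,0,0],[0,0,0],[0,0,0]],"delta_rot":[[0,0,0],[0,0,0],[0,0,0],[0,0,0],[0,0,0]]}' 0 25; python3 -m jog '{"translation":[[0,0,0],[0,0,0],[0,0,0],[0,0,0],[0,0,0]],"delta_rot":[[0,0,0],[0,0,0],[0,0,0],[0,0,0],[0,0,0]]}'
```

```text
clock: 7.0
tcp_pos: [0.5417, -0.2695, -0.0264]
eef_rot: [[0.448, 0.894, -0.001], [0.894, -0.448, 0.0], [-0.0, -0.001, -1.0]]
wrist_force: [-0.1, -0.4, -0.1]
width: 1.001
grip_force: 0.0
clock: 7.5
tcp_pos: [0.5424, -0.2699, -0.0255]
eef_rot: [[0.448, 0.894, 0.0], [0.894, -0.448, -0.0], [0.0, 0.001, -1.0]]
wrist_force: [0.7, -0.3, -0.3]
width: 0.632
grip_force: 25.0
clock: 8.0
tcp_pos: [0.5424, -0.2699, -0.0255]
eef_rot: [[0.448, 0.894, 0.0], [0.894, -0.448, -0.0], [0.0, 0.0, -1.0]]
wrist_force: [0.7, -0.5, 3.4]
width: 0.635
grip_force: 25.0
```

Block gripped (width .635 × 88 = 56 mm). I'll lift and carry it.

```bash
python3 -m jog '{"translation":[[0,0,-0.015],[0,0,-0.035],[0,0,-0.06],[0,0,-0.085],[0,0,-0.11]],"delta_rot":[[0,0,0],[0,0,0],[0,0,0],[0,0,0],[0,0,0]]}'; python3 to.py .481 .0205 .085 0
```

```text
clock: 8.5
tcp_pos: [0.5411, -0.2694, 0.0853]
eef_rot: [[0.448, 0.894, -0.002], [0.894, -0.448, 0.001], [-0.0, -0.002, -1.0]]
wrist_force: [1.5, 0.0, -3.6]
width: 0.635
grip_force: 25.0
tcp [ 0.5411 -0.2694  0.0853] yaw -26.63 zaxis [-1.8e-03  7.0e-04 -1.0e+00] F [ 1.5  0.  -3.6] t 8.5 w 0.635
shift [ 0.2322 -0.1836  0.0006] turn z -26.63
```

```bash
python3 -m jog '{"translation":[[0.03,-0.024,0],[0.06,-0.048,0],[0.09,-0.072,0],[0.12,-0.096,0],[0.15,-0.12,0]],"delta_rot":[[0,0,-4],[0,0,-8],[0,0,-12],[0,0,-16],[0,0,-20]]}'>/dev/null; python3 to.py .481 .0205 .085 0
```

```text
tcp [ 0.5006 -0.0805  0.0846] yaw -6.46 zaxis [-1.2e-03  3.0e-04 -1.0e+00] F [ 0.9  0.9 -4.1] t 9.0 w 0.631
shift [ 0.0982 -0.0308 -0.0004] turn z -6.46
```

```bash
python3 -m jog '{"translation":[[0.03,-0.01,0],[0.06,-0.02,0],[0.085,-0.028,0],[0.098,-0.031,0],[0.098,-0.031,0]],"delta_rot":[[0,0,-2],[0,0,-4],[0,0,-5.5],[0,0,-6.6],[0,0,-6.6]]}'>/dev/null; python3 to.py .481 .0205 -.0185 0; python3 - <<'E'
from h import *
d=look("wrist");save(d,"w5.png");C=cloud(d)
m=(C[...,2]>.026)&(C[...,2]<.034)&(np.arange(400)[:,None]<260)
for x in (.44,.48,.52):
    q=m&(abs(C[...,0]-x)<.008); y=C[q][:,1]; print(x,[ (round(float(s.min()),4),round(float(s.max()),4),len(s)) for s in (y[y>.02],y[y<=.02]) if len(s)])
E
```

```text
tcp [0.4821 0.0206 0.0845] yaw 0.19 zaxis [-5.e-04  5.e-04 -1.e+00] F [-0.9 -1.2 -3.7] t 9.5 w 0.639
shift [-1.00e-04 -1.10e-03  1.03e-01] turn z 0.19
0.44 [(0.0604, 0.0647, 111)]
0.48 [(0.0597, 0.0648, 117)]
0.52 [(0.0595, 0.0648, 103)]
```

View pics/w5.png

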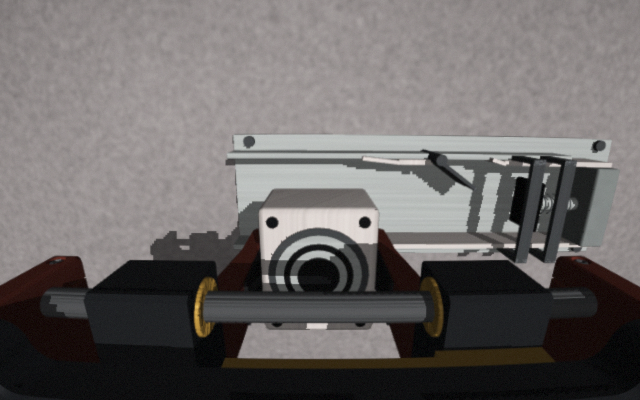

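The picture shows the block held square over the bay, with the left wall line at v≈155 and the gate at (447,170). The left wall's inner face at y=.0598 puts the centre line at .0208, which agrees. I'll lower it.

```bash
python3 -m jog '{"translation":[[0,-0.001,0.02],[0,-0.001,0.04],[0,-0.001,0.06],[0,-0.001,0.077],[0,-0.001,0.085]],"delta_rot":[[0,0,0],[0,0,0],[0,0,0],[0,0,0],[0,0,0]]}'; python3 -m jog '{"translation":[[0,0,0.005],[0,0,0.01],[0,0,0.014],[0,0,0.018],[0,0,0.018]],"delta_rot":[[0,0,0],[0,0,0],[0,0,0],[0,0,0],[0,0,0]]}'
```

```text
clock: 10.05
tcp_pos: [0.481, 0.0167, -0.0018]
eef_rot: [[0.003, 1.0, -0.002], [1.0, -0.003, -0.002], [-0.002, -0.002, -1.0]]
wrist_force: [-0.3, -0.8, -3.8]
width: 0.635
grip_force: 25.0
clock: 10.55
tcp_pos: [0.4815, 0.0191, -0.0188]
eef_rot: [[0.0, 1.0, -0.0], [1.0, -0.0, 0.0], [0.0, -0.0, -1.0]]
wrist_force: [-0.5, 0.4, -4.4]
width: 0.64
grip_force: 25.0
```

```bash
python3 -m jog '{"translation":[[0.001,0,0.001],[0.0015,0,0.0015],[0.0015,0,0.0015],[0.0015,0,0.0015],[0.0015,0,0.0015]],"delta_rot":[[0,0,0],[0,0,0],[0,0,0],[0,0,0],[0,0,0]]}'; python3 -m jog '{"translation":[[0,0,0],[0,0,0],[0,0,0],[0,0,0],[0,0,0]],"delta_rot":[[0,0,0],[0,0,0],[0,0,0],[0,0,0],[0,0,0]]}' 0.85;python3 -m jog '{"translation":[[0,0,-0.015],[0,0,-0.03],[0,0,-0.05],[0,0,-0.08],[0,0,-0.11]],"delta_rot":[[0,0,0],[0,0,0],[0,0,0],[0,0,0],[0,0,0]]}'
```

```text
clock: 11.05
tcp_pos: [0.4819, 0.0201, -0.0195]
eef_rot: [[0.0, 1.0, 0.001], [1.0, -0.0, -0.0], [-0.0, 0.001, -1.0]]
wrist_force: [-1.2, -2.0, 5.2]
width: 0.635
grip_force: 25.0
clock: 11.55
tcp_pos: [0.4817, 0.0206, -0.0202]
eef_rot: [[-0.0, 1.0, 0.0], [1.0, 0.0, 0.0], [0.0, 0.0, -1.0]]
wrist_force: [-0.6, -0.2, 0.2]
width: 0.85
grip_force: 0.0
clock: 12.05
tcp_pos: [0.4811, 0.0203, 0.0906]
eef_rot: [[0.0, 1.0, -0.001], [1.0, -0.0, -0.0], [-0.0, -0.001, -1.0]]
wrist_force: [1.2, -0.4, 0.5]
width: 0.852
grip_force: 0.0
```

```bash
cat > blk.py <<'E'
from h import *
import sys
d=look("wrist");C=cloud(d)
x0=float(sys.argv[1]);U=np.arange(640)[None];V=np.arange(400)[:,None]
m=(C[...,2]>.045)&(C[...,2]<.055)&(abs(C[...,0]-x0)<.05)&(abs(C[...,1]-.02)<.05)
P=C[m];print("block",len(P),P.mean(0).round(4),cv2.minAreaRect((P[:,:2]*1000).astype(np.float32)))
m=(C[...,2]>.038)&(C[...,2]<.046)&(C[...,0]>.57)&(C[...,0]<.625)&(C[...,1]>.025)&(C[...,1]<.08)
P=C[m];print("gate top",len(P),P[:,0].min().round(4) if len(P) else 0,P[:,0].max().round(4) if len(P) else 0,P[:,1].min().round(4) if len(P) else 0,P[:,1].max().round(4) if len(P) else 0)
m=(C[...,2]>.03)&(C[...,2]<.047)&(C[...,0]>.655)&(C[...,0]<.68)&(abs(C[...,1]-.02)<.015)
P=C[m];print("plunger face x",len(P),np.percentile(P[:,0],[2,10,50]).round(4) if len(P) else 0)
E
python3 blk.py .481
python3 -m jog '{"translation":[[0,-0.01,0],[0,-0.02,0],[0,-0.03,0],[0,-0.04,0],[0,-0.053,0]],"delta_rot":[[0,0,0],[0,0,0],[0,0,0],[0,0,0],[0,0,0]]}' 0 30
python3 -m jog '{"translation":[[0,0,0],[0,0,0],[0,0,0],[0,0,0],[0,0,0]],"delta_rot":[[0,0,0],[0,0,0],[0,0,0],[0,0,0],[0,0,0]]}'
python3 blk.py .481
```

```text
block 5051 [0.4809 0.0221 0.0509] ((480.88079833984375, 19.852848052978516), (56.03263854980469, 65.8046646118164), 0.07405415177345276)
gate top 213 0.5726 0.6127 0.0349 0.0656
plunger face x 123 [0.6677 0.6681 0.6697]
clock: 12.6
tcp_pos: [0.4272, 0.0204, 0.0893]
eef_rot: [[0.0, 1.0, -0.001], [1.0, -0.0, -0.0], [-0.0, -0.001, -1.0]]
wrist_force: [-0.5, 0.1, 0.3]
width: 0.433
grip_force: 0.0
clock: 13.1
tcp_pos: [0.429, 0.0205, 0.0899]
eef_rot: [[0.0, 1.0, 0.0], [1.0, -0.0, -0.0], [-0.0, 0.0, -1.0]]
wrist_force: [-0.2, 0.8, 0.5]
width: 0.011
grip_force: 0.0
block 5000 [0.4798 0.0217 0.0509] ((480.9380798339844, 20.01539421081543), (56.18720626831055, 65.56047821044922), 0.0005083428113721311)
gate top 258 0.5718 0.6149 0.035 0.0661
plunger face x 108 [0.6651 0.6654 0.6663]
```

The block lies in the bay at (.481,.020), square. The straps, gate and plunger all give c at world x≈.5775, so the rear face must pass .6215. I'll lower the closed fingers behind the block.

```bash
python3 -m jog '{"translation":[[-0.0005,-0.002,0.02],[-0.001,-0.002,0.04],[-0.001,-0.002,0.06],[-0.001,-0.002,0.085],[-0.001,-0.002,0.1]],"delta_rot":[[0,0,0],[0,0,0],[0,0,0],[0,0,0],[0,0,0]]}'
python3 -m jog '{"translation":[[0,0,0.005],[0,0,0.01],[0,0,0.015],[0,0,0.015],[0,0,0.015]],"delta_rot":[[0,0,0],[0,0,0],[0,0,0],[0,0,0],[0,0,0]]}'; python3 blk.py .481
```

```text
clock: 13.65
tcp_pos: [0.4261, 0.0194, -0.0116]
eef_rot: [[0.0, 1.0, -0.001], [1.0, -0.0, -0.001], [-0.001, -0.001, -1.0]]
wrist_force: [-0.9, 0.5, 0.6]
width: 0.007
grip_force: 0.0
clock: 14.15
tcp_pos: [0.4269, 0.0196, -0.0248]
eef_rot: [[0.0, 1.0, 0.001], [1.0, -0.0, 0.0], [0.0, 0.001, -1.0]]
wrist_force: [0.1, 0.3, -1.2]
width: 0.003
grip_force: 0.0
block 9182 [0.482  0.034  0.0507] ((470.0069274902344, 19.939212799072266), (65.96680450439453, 77.74419403076172), 89.94389343261719)
gate top 325 0.571 0.5881 0.0514 0.0661
plunger face x 0 0
```

```bash
python3 -m jog '{"translation":[[0,0.005,0],[0,0.01,0],[0,0.015,0],[0,0.02,0],[0,0.025,0]],"delta_rot":[[0,0,0],[0,0,0],[0,0,0],[0,0,0],[0,0,0]]}'; python3 -m jog '{"translation":[[0,0.006,0],[0,0.012,0],[0,0.018,0],[0,0.024,0],[0,0.03,0]],"delta_rot":[[0,0,0],[0,0,0],[0,0,0],[0,0,0],[0,0,0]]}';  python3 blk.py .505; python3 to.py .608 .019 -.025 0
```

```text
clock: 14.7
tcp_pos: [0.4486, 0.0195, -0.0255]
eef_rot: [[0.0, 1.0, -0.006], [1.0, -0.0, 0.0], [0.0, -0.006, -1.0]]
wrist_force: [-8.2, -0.9, 8.8]
width: 0.007
grip_force: 4.7
clock: 15.2
tcp_pos: [0.4796, 0.0194, -0.0255]
eef_rot: [[0.0, 1.0, -0.004], [1.0, -0.0, 0.0], [0.0, -0.004, -1.0]]
wrist_force: [-6.1, 0.1, 5.0]
width: 0.003
grip_force: 3.3
block 8296 [0.518  0.0369 0.0505] ((507.0351867675781, 19.990612030029297), (65.59688568115234, 77.6939697265625), 89.44927215576172)
gate top 734 0.572 0.6145 0.0352 0.0661
plunger face x 0 0
tcp [ 0.4813  0.0194 -0.0253] yaw -0.01 zaxis [-0.0021  0.     -1.    ] F [-0.8  0.2 -0. ] t 15.25 w 0.005
shift [-0.0004  0.1267 -0.0006] turn z -0.01
```

```bash
python3 -m jog '{"translation":[[0,0.006,0],[0,0.012,0],[0,0.018,0],[0,0.024,0],[0,0.03,0]],"delta_rot":[[0,0,0],[0,0,0],[0,0,0],[0,0,0],[0,0,0]]}'; python3 -m jog '{"translation":[[0,0.006,0],[0,0.012,0],[0,0.018,0],[0,0.024,0],[0,0.03,0]],"delta_rot":[[0,0,0],[0,0,0],[0,0,0],[0,0,0],[0,0,0]]}'; python3 -m jog '{"translation":[[0,0,0],[0,0,0],[0,0,0],[0,0,0],[0,0,0]],"delta_rot":[[0,0,0],[0,0,0],[0,0,0],[0,0,0],[0,0,0]]}';  python3 - <<'E'
from h import *
d=look("wrist");C=cloud(d);save(d,"w6.png");print(manip.get_obs()["tcp_pos"])
for y in (0.0,.005,.035,.04,.045):
    m=(abs(C[...,2]-.0505)<.004)&(abs(C[...,1]-y)<.0015)&(C[...,0]>.5)&(C[...,0]<.64)
    if m.sum(): print(y,np.percentile(C[m][:,0],[1,99]).round(4))
E
```

```text
clock: 15.75
tcp_pos: [0.5118, 0.0195, -0.0253]
eef_rot: [[0.0, 1.0, -0.0], [1.0, -0.0, -0.0], [-0.0, -0.0, -1.0]]
wrist_force: [-2.4, -0.3, 0.3]
width: 0.005
grip_force: 1.3
clock: 16.25
tcp_pos: [0.5416, 0.0192, -0.0253]
eef_rot: [[0.0, 1.0, -0.001], [1.0, -0.0, -0.0], [-0.0, -0.001, -1.0]]
wrist_force: [-3.9, -1.0, 0.9]
width: 0.005
grip_force: 2.0
clock: 16.75
tcp_pos: [0.542, 0.0196, -0.0249]
eef_rot: [[0.0, 1.0, 0.001], [1.0, -0.0, 0.0], [0.0, 0.001, -1.0]]
wrist_force: [0.1, -0.0, -0.2]
width: 0.003
grip_force: 0.0
[ 0.54186253  0.01958813 -0.02498759]
0.035 [0.5535 0.6076]
0.04 [0.5537 0.6076]
0.045 [0.5537 0.6078]
```

```bash
python3 -m jog '{"translation":[[0,0.005,0],[0,0.01,0],[0,0.015,0],[0,0.02,0],[0,0.025,0]],"delta_rot":[[0,0,0],[0,0,0],[0,0,0],[0,0,0],[0,0,0]]}'; python3 -m jog '{"translation":[[0,0.005,0],[0,0.01,0],[0,0.015,0],[0,0.02,0],[0,0.025,0]],"delta_rot":[[0,0,0],[0,0,0],[0,0,0],[0,0,0],[0,0,0]]}';cat > st.py <<'E'
from h import *
d=look("wrist");C=cloud(d);o=manip.get_obs();print("tcp",o["tcp_pos"].round(4),"F",o["wrist_force"].round(1))
X,Y,Z=C[...,0],C[...,1],C[...,2]
for y in (.035,.04):
    m=(abs(Z-.0505)<.004)&(abs(Y-y)<.0015)&(X>.55)&(X<.70)
    if m.sum(): print("block",y,np.percentile(X[m],[1,99]).round(4))
m=(Z>.038)&(Z<.046)&(X>.565)&(X<.63)&(Y>.028)&(Y<.07)
if m.sum():
    P=C[m];i=P[:,1].argmin();print("gate",m.sum(),"minY pt",P[i].round(4),"maxX",P[:,0].max().round(4),[(x,round(float(P[abs(P[:,0]-x)<.002][:,1].min()),4)) for x in (.58,.59,.6,.61,.615) if (abs(P[:,0]-x)<.002).any()])
E
python3 st.py
```

```text
clock: 17.3
tcp_pos: [0.5639, 0.0191, -0.0253]
eef_rot: [[0.001, 1.0, -0.005], [1.0, -0.001, 0.0], [0.0, -0.005, -1.0]]
wrist_force: [-8.2, 0.3, 8.6]
width: 0.005
grip_force: 4.9
clock: 17.8
tcp_pos: [0.5891, 0.019, -0.0253]
eef_rot: [[0.001, 1.0, -0.005], [1.0, -0.001, 0.0], [0.0, -0.005, -1.0]]
wrist_force: [-8.5, -1.0, 8.9]
width: 0.009
grip_force: 4.8
tcp [ 0.5905  0.019  -0.0252] F [-2.4 -0.6  2. ]
block 0.035 [0.6001 0.6482]
block 0.04 [0.6    0.6482]
gate 1436 minY pt [0.5903 0.028  0.0449] maxX 0.6299 [(0.58, 0.0292), (0.59, 0.028), (0.6, 0.0284), (0.61, 0.0512), (0.615, 0.0512)]
```

```bash
python3 -m jog '{"translation":[[0,0.003,0],[0,0.006,0],[0,0.009,0],[0,0.012,0],[0,0.015,0]],"delta_rot":[[0,0,0],[0,0,0],[0,0,0],[0,0,0],[0,0,0]]}'|sed -n 2,4p; python3 -m jog '{"translation":[[0,0,0],[0,0,0],[0,0,0],[0,0,0],[0,0,0]],"delta_rot":[[0,0,0],[0,0,0],[0,0,0],[0,0,0],[0,0,0]]}';python3 st.py
```

```text
tcp_pos: [0.6008, 0.0191, -0.0254]
eef_rot: [[0.001, 1.0, -0.011], [1.0, -0.001, 0.001], [0.001, -0.011, -1.0]]
wrist_force: [-21.1, -0.8, 23.6]
clock: 18.85
tcp_pos: [0.6012, 0.0191, -0.0253]
eef_rot: [[0.001, 1.0, -0.01], [1.0, -0.001, 0.001], [0.001, -0.01, -1.0]]
wrist_force: [-16.0, -0.7, 16.8]
width: 0.011
grip_force: 9.5
tcp [ 0.6011  0.0191 -0.0253] F [-16.6  -0.7  16.9]
block 0.035 [0.6122 0.6662]
block 0.04 [0.6124 0.6661]
gate 1325 minY pt [0.6027 0.0281 0.0429] maxX 0.6299 [(0.58, 0.0592), (0.59, 0.0294), (0.6, 0.0282), (0.61, 0.0282), (0.615, 0.0504)]
```

```bash
python3 -m jog '{"translation":[[0,0.0015,0],[0,0.003,0],[0,0.0045,0],[0,0.006,0],[0,0.006,0]],"delta_rot":[[0,0,0],[0,0,0],[0,0,0],[0,0,0],[0,0,0]]}'|sed -n 2,4p; python3 st.py;  python3 -m jog '{"translation":[[0,0.001,0],[0,0.002,0],[0,0.003,0],[0,0.003,0],[0,0.003,0]],"delta_rot":[[0,0,0],[0,0,0],[0,0,0],[0,0,0],[0,0,0]]}'|sed -n 2,4p; python3 st.py
```

```text
tcp_pos: [0.6042, 0.0191, -0.0253]
eef_rot: [[0.001, 1.0, -0.016], [1.0, -0.001, 0.002], [0.002, -0.016, -1.0]]
wrist_force: [-24.8, 1.0, 26.7]
tcp [ 0.6042  0.0191 -0.0253] F [-25.8   0.   25.8]
block 0.035 [0.6155 0.6697]
block 0.04 [0.6154 0.67  ]
gate 1307 minY pt [0.6047 0.0281 0.046 ] maxX 0.6299 [(0.58, 0.059), (0.59, 0.057), (0.6, 0.0295), (0.61, 0.0294), (0.615, 0.0286)]
tcp_pos: [0.6059, 0.0192, -0.0253]
eef_rot: [[0.001, 1.0, -0.018], [1.0, -0.001, 0.002], [0.002, -0.018, -1.0]]
wrist_force: [-29.2, 0.6, 30.3]
tcp [ 0.6059  0.0191 -0.0253] F [-29.2   1.3  29.5]
block 0.035 [0.6171 0.6715]
block 0.04 [0.6172 0.6715]
gate 1297 minY pt [0.6051 0.0281 0.0439] maxX 0.63 [(0.58, 0.0584), (0.59, 0.0564), (0.6, 0.0294), (0.61, 0.0291), (0.615, 0.0283)]
```

The block advances, but the pusher also presses down (Fz≈+30), which adds friction. I'll ease the tool up slightly and draw the x command back a little.

```bash
python3 -m jog '{"translation":[[0,-0.002,-0.001],[0,-0.002,-0.001],[0,-0.002,-0.0015],[0,-0.002,-0.002],[0,-0.002,-0.002]],"delta_rot":[[0,0,0],[0,0,0],[0,0,0],[0,0,0],[0,0,0]]}'|sed -n 2,4p; python3 st.py
```

```text
tcp_pos: [0.6076, 0.019, -0.0249]
eef_rot: [[0.001, 1.0, -0.011], [1.0, -0.001, 0.0], [0.0, -0.011, -1.0]]
wrist_force: [-11.9, 0.3, 2.2]
tcp [ 0.6075  0.0191 -0.0249] F [-13.   -1.3   3.3]
block 0.035 [0.6187 0.6726]
block 0.04 [0.6189 0.6728]
gate 1293 minY pt [0.6063 0.0282 0.0455] maxX 0.63 [(0.58, 0.0591), (0.59, 0.0569), (0.6, 0.0296), (0.61, 0.0283), (0.615, 0.0294)]
```

```bash
python3 -m jog '{"translation":[[0,0.001,0],[0,0.002,-0.0005],[0,0.003,-0.0005],[0,0.003,-0.0005],[0,0.003,-0.0005]],"delta_rot":[[0,0,0],[0,0,0],[0,0,0],[0,0,0],[0,0,0]]}'|sed -n 2,4p; python3 st.py
```

```text
tcp_pos: [0.61, 0.0191, -0.0248]
eef_rot: [[0.0, 1.0, -0.012], [1.0, -0.0, 0.0], [0.0, -0.012, -1.0]]
wrist_force: [-12.2, -0.1, 1.0]
tcp [ 0.6101  0.0191 -0.0248] F [-12.3  -0.9   1.1]
block 0.035 [0.6212 0.6749]
block 0.04 [0.6214 0.675 ]
gate 1282 minY pt [0.6112 0.028  0.0396] maxX 0.6299 [(0.58, 0.0566), (0.59, 0.0492), (0.6, 0.0289), (0.61, 0.028), (0.615, 0.0295)]
```

```bash
python3 -m jog '{"translation":[[0,0.001,0],[0,0.002,0],[0,0.002,0],[0,0.002,0],[0,0.002,0]],"delta_rot":[[0,0,0],[0,0,0],[0,0,0],[0,0,0],[0,0,0]]}'|sed -n 2,4p; python3 st.py; python3 - <<'E'
from h import *
d=look("wrist");C=cloud(d);X,Y,Z=C[...,0],C[...,1],C[...,2]
for x in np.arange(.576,.622,.004):
    m=(Z>.034)&(Z<.05)&(abs(X-x)<.0015)&(Y>.032)&(Y<.075)
    if m.sum(): print(round(x,3),m.sum(),Y[m].min().round(4),Y[m].max().round(4))
E
```

```text
tcp_pos: [0.6111, 0.0191, -0.0249]
eef_rot: [[0.001, 1.0, -0.014], [1.0, -0.001, 0.0], [0.0, -0.014, -1.0]]
wrist_force: [-14.6, -0.9, 3.6]
tcp [ 0.611   0.0191 -0.0249] F [-14.8   0.1   3.6]
block 0.035 [0.6223 0.6745]
block 0.04 [0.6223 0.6745]
gate 1294 minY pt [0.6109 0.0281 0.043 ] maxX 0.63 [(0.58, 0.0563), (0.59, 0.0495), (0.6, 0.0291), (0.61, 0.0281), (0.615, 0.0296)]
0.576 66 0.0572 0.0662
0.58 136 0.0564 0.0662
0.584 91 0.0538 0.0595
0.588 90 0.0511 0.0569
0.592 90 0.0483 0.0539
0.596 81 0.0459 0.0512
0.6 87 0.0429 0.0483
0.604 92 0.0398 0.0456
0.608 81 0.0372 0.0424
0.612 72 0.0352 0.0399
```

The gate is shut: its profile runs from (.580,.056) to (.612,.035), the original slant. I'll ease off.

```bash
python3 -m jog '{"translation":[[0,-0.003,0],[0,-0.006,0],[0,-0.009,0],[0,-0.012,0],[0,-0.015,0]],"delta_rot":[[0,0,0],[0,0,0],[0,0,0],[0,0,0],[0,0,0]]}'|sed -n 2,4p;python3 -m jog '{"translation":[[0,-0.006,0],[0,-0.012,0],[0,-0.02,0],[0,-0.028,0],[0,-0.035,0]],"delta_rot":[[0,0,0],[0,0,0],[0,0,0],[0,0,0],[0,0,0]]}'|sed -n 2,4p; python3 -m jog '{"translation":[[0,0,-0.02],[0,0,-0.04],[0,0,-0.065],[0,0,-0.09],[0,0,-0.12]],"delta_rot":[[0,0,0],[0,0,0],[0,0,0],[0,0,0],[0,0,0]]}'|sed -n 2,4p;  python3 -m jog '{"translation":[[0,0,0],[0,0,0],[0,0,0],[0,0,0],[0,0,0]],"delta_rot":[[0,0,0],[0,0,0],[0,0,0],[0,0,0],[0,0,0]]}'|sed -n 1,4p;python3 st.py; python3 - <<'E'
from h import *
d=look("wrist");C=cloud(d);X,Y,Z=C[...,0],C[...,1],C[...,2];save(d,"w7.png",(200,80,600,320),2)
for x in np.arange(.576,.622,.006):
    m=(Z>.034)&(Z<.046)&(abs(X-x)<.0015)&(Y>.032)&(Y<.075)
    if m.sum(): print(round(x,3),m.sum(),Y[m].min().round(4),Y[m].max().round(4))
E
```

```text
tcp_pos: [0.6033, 0.0195, -0.023]
eef_rot: [[0.0, 1.0, -0.0], [1.0, -0.0, -0.0], [-0.0, -0.0, -1.0]]
wrist_force: [0.3, -0.4, -0.6]
tcp_pos: [0.5678, 0.0195, -0.0226]
eef_rot: [[0.0, 1.0, -0.0], [1.0, -0.0, 0.0], [0.0, -0.0, -1.0]]
wrist_force: [0.0, -0.0, 0.3]
tcp_pos: [0.5675, 0.0195, 0.0978]
eef_rot: [[0.0, 1.0, -0.001], [1.0, -0.0, -0.0], [-0.0, -0.001, -1.0]]
wrist_force: [0.2, 0.9, -0.4]
clock: 23.7
tcp_pos: [0.5679, 0.0194, 0.0964]
eef_rot: [[0.0, 1.0, -0.002], [1.0, -0.0, -0.0], [-0.0, -0.002, -1.0]]
wrist_force: [0.8, 1.4, 0.7]
tcp [0.568  0.0194 0.0966] F [-0.4 -0.7  0.4]
block 0.035 [0.614  0.6681]
block 0.04 [0.6142 0.6683]
gate 253 minY pt [0.6138 0.0281 0.0448] maxX 0.6295 [(0.58, 0.0568), (0.59, 0.0502), (0.6, 0.0431), (0.61, 0.0362), (0.615, 0.0281)]
0.576 5 0.0654 0.0661
0.582 8 0.0562 0.0592
0.588 16 0.052 0.0561
0.594 15 0.0473 0.0518
0.6 15 0.0433 0.0476
0.606 15 0.039 0.0432
0.612 17 0.0351 0.0391
0.618 6 0.0518 0.0519
```

View pics/w7.png

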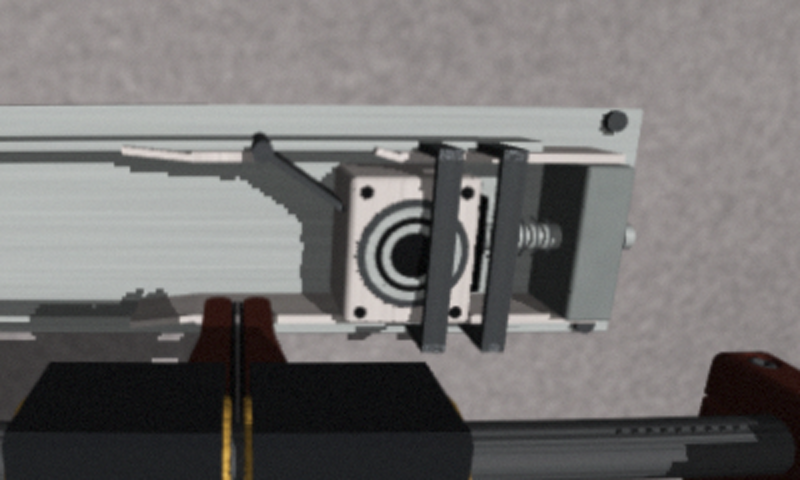

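The picture shows the gate shut with its tip at (340,205) against the block's rear face. The block is flat under the strap and against the plunger at (480,245), and the fingers are clear.

```bash
python3 -c "
from bench import hand_in; print(hand_in())"
```

```text
the job is handed in; nothing more can be done
None
```

The job is handed in: the last picture shows the block flat on the lane, held between the shut gate and the plunger, with the fingers clear; no verdict came back.

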